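Draw the fork-ended piston rod and hold it slanted over the drip tray

ROBOT

A 6-joint arm with a two-finger parallel gripper is mounted at the origin on the work surface. World frame = base frame: x ahead of the robot, y to its left, z up, the work surface at z = 0. Lengths are in m, angles in rad, forces in N, time in s.
With the tool pointing down it reaches from about 0.25 to 0.8 m from the base axis. Payload 3.9 kg.
Tool frame: the origin (TCP) lies midway between the tips of the shut fingers; the grasp point (between the pads) lies 19 mm behind it; x points along the fingers, y is the direction in which the jaws open and shut, and the axes are right-handed (so a half turn about x gives the same grasp; the last joint's range is limited). The gripper opens to 85 mm and grips with 20 to 120 N. Pads are 22 mm wide; open, the fingers measure 114 mm over their backs; the gripper's body (76 mm by 85 mm) begins 54 mm behind the grasp point. The pads swing forward as they close: fully open they stand 13 mm farther back than shut.
Start: joints at [1.118, 0.26, -0.138, 1.173, 0, 1.571], TCP at [0.23, 0.472, 0.231] pointing down, gripper open.
Joint ranges: [-2.78, 2.78], [-0.83, 1.72], [-1.28, 1.37], [-1.9, 2.12], [-1.57, 1.48], [-3.14, 3.14]. Speed limits (rad/s): [2.57, 2.57, 3.14, 3.14, 3.14, 3.14].

INTERFACE

Orientations are given as a rotation vector (axis times angle).
In Python, from bench import bot, eyes gives the robot as it stands. The module is installed in compiled form; this text tells all that it offers.
- The arm moves only by the shell command python3 -m pendant 'ROWS' [FORCE]. ROWS is JSON, a list of rows, each an object of numbers: "dx", "dy", "dz": the shift along the tool's x, y, z in m; "roll": the turn about the tool's x in rad; "grip": the finger opening in m, from 0 to 0.0854. A call has 1 to 10 rows; each row is the pose to reach, as a shift and turn from the pose commanded when the call began, along the tool's axes at that moment; what a row does not reach only later rows make up. A row lasts 1/8 s, in which the tool goes at most 62.5 mm and 10.7 degrees, less where a joint would pass 70% of its speed; a pose out of reach is approached as far as the arm can. A call with a gripper value outside its range is refused whole. The fingers move at their own pace and stop on an object; FORCE is the grip in N (left out, the last holds). Time passes only in rows, so rows that repeat a pose let the fingers close. It gives the time, the measured TCP pose, the force and the opening at its end, in the units of the state.
- bot.state(): the state, without advancing time (a new reading comes with each control period).
- eyes.camera(name): name is "scene" or "side" or "wrist"; returns the picture (384x512x3 uint8, blue, green, red); there is no depth.
- eyes.get_calibration(name): a dict with "intrinsics" (3x3 intrinsics, pixels), "k1" (the pictures are not rectified: a ray, as slopes to the right and down, at radius r is drawn at 1 + k1 r^2 times it, then the intrinsics apply), "rvec" (rotation vector, rad) and "tvec" (3), from world to camera coordinates, as OpenCV has them. Camera axes: x right, y down, z forward; pixel columns grow to the right and rows downward; lengths in m; the calibration is good to about 2 mm. A picture is of the moment at which its call begins: read the wrist's pose just before it. get_calibration takes no time and is no camera call; for the wrist camera it gives the pose at the moment of the call.
- bot.hand_in(): hands the job in, once; it reports no verdict.
The state is a dict: "clock": time; "joints": joint angles; "joint_vel": joint speeds; "joint_torque": joint torques, N m; "tcp_pos": TCP position; "ee_rot": TCP orientation; "contact_force": force on the tool from outside, world axes, zero at the start; "wrist_torque": the same for the moment, N m; "width": finger opening in m.
Only numpy, scipy, OpenCV 4.12 (cv2) and the standard library are available. Lean on these libraries where they do the work, as an engineer would, in place of code of your own. Each camera call takes 0.05 s, during which the arm holds its last target.

TASK

Two small hydraulic cylinders stand clamped upright in vises; draw the piston rod with the slotted fork head up out of its barrel, leaving the one with the nut and threaded stud in place. Tip it over on a slant, more than halfway from upright towards level (about 60 degrees will do), and hold it up with its piston end over the drip tray, at least 12 cm above the bench and touching nothing else. Finish while still holding it there, steady in the gripper; leave the other things on the bench where they are.

Things in the scene. Friction and masses are not known exactly. Their poses are not given: they have to be found in the camera images.
- fork_rod: piston rod to be drawn, 167 mm long, 0.25 to 0.46 kg, upright in its barrel. Origin: centre of the piston's underside; z along the rod to the head. Upwards: piston 36 mm across (z 0-22), rod 16 mm, gland 36 mm fixed on it (z 66-88), bare rod (88-120), square fork head 28 x 28 mm (120-167), flats facing x and y; upper 31 mm split by a 12 mm slot along x
- fork_head (a point): middle of the fork head, on the rod's axis, 145 mm from its origin (175 mm above the bench at the start): a good place to grip, across either pair of flats; axes as the body's
- fork_piston (a point): middle of the piston at that rod's lower end, on its axis, 11 mm from the origin; axes as the body's
- vise_fork: vise holding the fork rod's barrel, fixed: 170 x 90 mm (x, y), jaws 77 mm high, T-handle reaching 105 mm to -x. Upright black barrel in its middle: 50 mm across outside, 40 mm bore, bore floor 30 mm and open mouth 110 mm above the bench, so the rod must rise 80 mm to come clear. Origin: under the barrel's axis, on the bench; z up
- stud_rod: the other piston rod, which stays in its barrel: the same but for its head, a hexagon nut 32 mm across with a round threaded stud 18 mm thick. Origin: centre of its piston's underside; z up along the rod
- vise_stud: the vise holding the other barrel, the same as the first, fixed; same origin and axes. The two vises swap sides from run to run
- tray: the drip tray, an open steel tray 220 mm (its x) by 170 mm (its y), 22 mm high, fixed to the bench between the vises. Origin: centre of its underside, on the bench
- wrench: a steel combination wrench, 190 mm long, lying flat; origin at its underside; stays where it is
- screwdriver: a screwdriver, 200 mm long, lying flat; origin at its underside; stays where it is
- bearing: a small steel bearing ring, 42 mm across, 13 mm high, lying flat; origin at its underside; stays where it is
- seal: a black sealing ring, 54 mm across, 5 mm high, lying flat; origin at its underside; stays where it is
- drift: a brass drift, a round bar 18 mm thick and 75 mm long, lying; origin at its underside; stays where it is
- elbow: a steel elbow pipe fitting, 47 mm high, standing; origin at its underside; stays where it is
- spare_piston: a large spare piston, open at its top, 84 mm across, 55 mm high, standing; origin at its underside; stays where it is
Not all that is in view belongs to the job. What is shaped like the vise_stud but blue is not meant. Leave any purple look-alike of the fork_rod alone.

How it is judged:
By the outcome, as a careful person would: the job done as asked, in the order asked, and still so for the second after the job is handed in, while the arm keeps its last pose, push and grip.
It also fails if it takes over 32 s, if anything falls off the work surface, if the arm or the gripper's body presses on something with over 40 N, if the wrist force passes 120 N, or if a joint passes its speed limit or range.

## Working session

There is one attempt and no reset: what is moved stays moved. The work goes in short steps, Python scripts to look and compute and a shell command to move; the robot and the scene stay as the last step left them, time stands still between calls to the robot, and variables do not carry over. Pictures are saved under pics/ and viewed, and the job is handed in when it is done.

```bash
mkdir -p pics; python3 - <<'E'
from bench import bot, eyes
import cv2, json
print(bot.state())
for n in ("scene","side","wrist"):
    c=eyes.get_calibration(n); print(n,c)
    cv2.imwrite(f"pics/{n}0.png",eyes.camera(n))
E
```

```text
{'clock': 0.0, 'joints': array([ 1.11799869e+00,  2.60658259e-01, -1.39382606e-01,  1.17270654e+00,
       -9.58557995e-06,  1.57079209e+00]), 'joint_vel': array([ 0.00133564, -0.00044025,  0.00142538,  0.00118483,  0.00303059,
        0.00107209]), 'joint_torque': array([-6.41725164e-04, -4.05680037e+01,  2.53921044e+01,  1.87848404e-02,
       -2.87980311e-04,  1.17575743e-05]), 'tcp_pos': array([0.22937912, 0.47147153, 0.2304733 ]), 'ee_rot': array([ 0.35358765,  1.54190548, -0.35659876]), 'contact_force': array([ 0.44807679, -0.37187839,  0.06906935]), 'wrist_torque': array([0.07366394, 0.06141033, 0.00460974]), 'width': 0.0851599408611195}
scene {'intrinsics': array([[377.10815748,   0.        , 256.41426742],
       [  0.        , 377.10815748, 187.33130462],
       [  0.        ,   0.        ,   1.        ]]), 'k1': -0.04517052422816121, 'rvec': array([ 0.75078785,  2.55392045, -1.13309205]), 'tvec': array([ 0.52276379, -0.06862165,  1.25823572])}
side {'intrinsics': array([[479.22081842,   0.        , 252.32120295],
       [  0.        , 479.22081842, 193.00809654],
       [  0.        ,   0.        ,   1.        ]]), 'k1': -0.18876021423757722, 'rvec': array([ 2.2849342 , -0.66425173,  0.28501448]), 'tvec': array([-0.5485864 ,  0.25848796,  1.49619256])}
wrist {'intrinsics': array([[271.65960297,   0.        , 258.24573144],
       [  0.        , 271.65960297, 191.83246006],
       [  0.        ,   0.        ,   1.        ]]), 'k1': 0.013877623883568835, 'rvec': array([-2.45905967, -1.5375855 , -0.21239064]), 'tvec': array([-0.52431421, -0.03463799,  0.37760242])}
```

View pics/scene0.png

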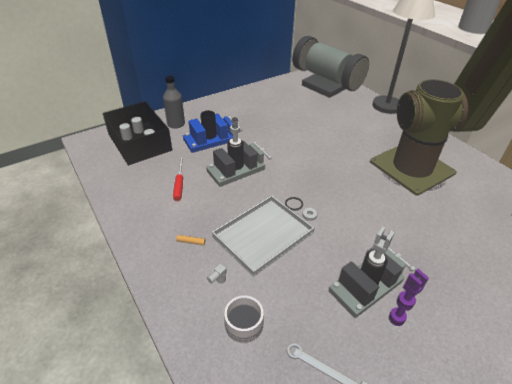

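View pics/side0.png

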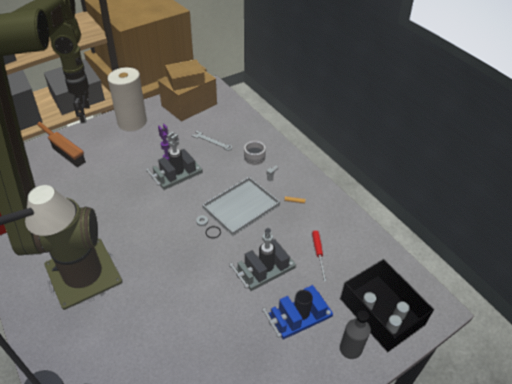

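View pics/wrist0.png

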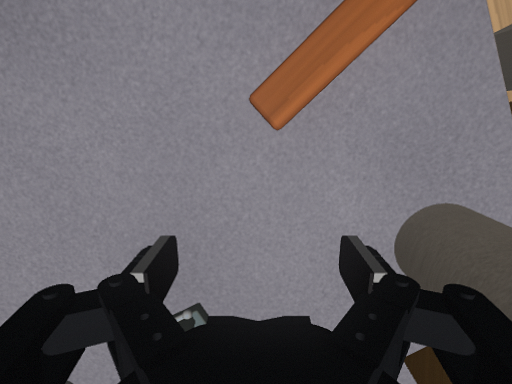

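The scene view shows the fork rod (slotted head near (384,240), vise ~(368,280)). The purple look-alike stands or leans close beside it at about (408,297). The stud rod is at (235,130), next to the blue vise, and the tray is centred near (264,233). The side view shows the fork head near (174,140) and the tray near (241,206). I'll enlarge these.

```bash
cat > h.py <<'E'
import numpy as np, cv2
from bench import bot, eyes
def cal(n):
    c=eyes.get_calibration(n); R=cv2.Rodrigues(np.array(c["rvec"]))[0]; return np.array(c["intrinsics"]),c["k1"],R,np.array(c["tvec"])
def ray(C,u,v):
    K,k,R,t=C
    p=cv2.undistortPoints(np.array([[[u,v]]],float),K,np.array([k,0,0,0.]))[0,0]
    d=R.T@np.array([p[0],p[1],1]); return -R.T@t, d/np.linalg.norm(d)
def plane(C,u,v,z):
    o,d=ray(C,u,v); return o+d*(z-o[2])/d[2]
def tri(L):
    A=np.zeros((3,3));b=np.zeros(3);rs=[ray(C,u,v) for C,u,v in L]
    for o,d in rs:
        P=np.eye(3)-np.outer(d,d);A+=P;b+=P@o
    x=np.linalg.solve(A,b); return x,[np.linalg.norm((np.eye(3)-np.outer(d,d))@(x-o)) for o,d in rs]
def proj(C,X):
    K,k,R,t=C; return cv2.projectPoints(np.array(X,float).reshape(-1,3),cv2.Rodrigues(R)[0],t,K,np.array([k,0,0,0.]))[0].reshape(-1,2)
E
python3 - <<'E'
import cv2
a=cv2.imread("pics/scene0.png")[220:340,310:450]
cv2.imwrite("pics/s_crop.png",cv2.resize(a,None,fx=5,fy=5,interpolation=cv2.INTER_CUBIC))
a=cv2.imread("pics/side0.png")[115:195,135:225]
cv2.imwrite("pics/d_crop.png",cv2.resize(a,None,fx=7,fy=7,interpolation=cv2.INTER_CUBIC))
E
```

```text
(no output)
```

View pics/s_crop.png

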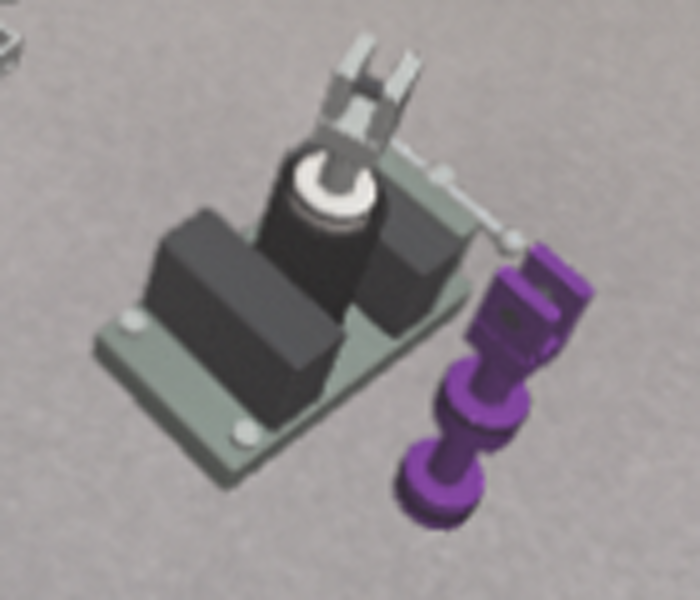

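View pics/d_crop.png

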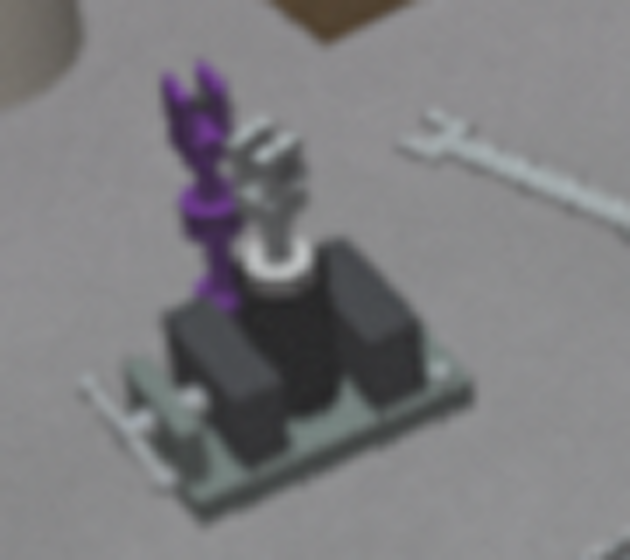

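```bash
python3 - <<'E'
from h import *
from scipy.spatial.transform import Rotation as Ro
s=bot.state(); print(np.round(Ro.from_rotvec(s["ee_rot"]).as_matrix(),3))
S,D,W=cal("scene"),cal("side"),cal("wrist")
print("wrist cam pos",-W[2].T@W[3],"fwd",W[2][2], "right",W[2][0])
f=lambda x,y:(310+x/5,220+y/5); g=lambda x,y:(135+x/7,115+y/7)
print("gland",tri([(S,*f(335,187)),(D,*g(278,256))]), plane(S,*f(335,187),.118),plane(D,*g(278,256),.118))
print("purple gland",tri([(S,*f(487,393)),(D,*g(208,203))]), plane(S,*f(487,393),.088))
print("purple piston bottom",plane(S,*f(440,495),.006))
# vise base corners (base top ~?)
for c in [(95,345),(230,487),(470,280)]: print("base",plane(S,*f(*c),.012))
# tray corners scene
for c in [(213,233),(270,199),(313,231),(254,268)]: print("tray sc",plane(S,*c,.022)[:2])
for c in [(203,205),(250,180),(279,203),(234,231)]: print("tray sd",plane(D,*c,.022)[:2])
E
```

```text
[[-0.001  0.437  0.899]
 [-0.001  0.899 -0.437]
 [-1.    -0.002  0.   ]]
wrist cam pos [0.16736769 0.5019793  0.37260154] fwd [ 0.24436477 -0.11936424 -0.9623087 ] right [ 4.37918882e-01  8.99014436e-01 -3.09914164e-04]
gland (array([0.47266668, 0.25070885, 0.11501225]), [np.float64(0.0004269735090208004), np.float64(0.0004269735090208997)]) [0.47455292 0.25214801 0.118     ] [0.47163592 0.24695227 0.118     ]
purple gland (array([0.47368998, 0.34954926, 0.08209011]), [np.float64(0.0007736584263301982), np.float64(0.000773658426330217)]) [0.4772704  0.35144057 0.088     ]
purple piston bottom [0.4761727  0.35387643 0.006     ]
base [0.55852287 0.2116065  0.012     ]
base [0.55650073 0.30039612 0.012     ]
base [0.37838346 0.28468019 0.012     ]
tray sc [ 0.70963957 -0.08107682]
tray sc [ 0.50733952 -0.10792865]
tray sc [0.48052932 0.05572286]
tray sc [0.67908262 0.07151571]
tray sd [0.46970186 0.03869951]
tray sd [0.67814567 0.05809332]
tray sd [ 0.70196328 -0.09571242]
tray sd [ 0.50044986 -0.1217094 ]
```

```bash
python3 -m pendant '[{"dx":-0.04,"dy":-0.01,"dz":0.03},{"dx":-0.1,"dy":-0.03,"dz":0.07},{"dx":-0.1,"dy":-0.045,"dz":0.12},{"dx":-0.1,"dy":-0.06,"dz":0.17},{"dx":-0.1,"dy":-0.075,"dz":0.22},{"dx":-0.1,"dy":-0.085,"dz":0.27},{"dx":-0.1,"dy":-0.092,"dz":0.3},{"dx":-0.1,"dy":-0.092,"dz":0.316},{"dx":-0.1,"dy":-0.092,"dz":0.316}]'; python3 - <<'E'
from h import *
s=bot.state();print(s["clock"],s["tcp_pos"])
cv2.imwrite("pics/w1.png",eyes.camera("wrist"))
np.save("w1.npy",np.array([*cal("wrist")],dtype=object),allow_pickle=True)
E
```

```text
0.15 [0.22945843 0.47163176 0.23064664]invalid input at $[0]: expected keys dx, dy, dz, roll, grip
```

View pics/w1.png

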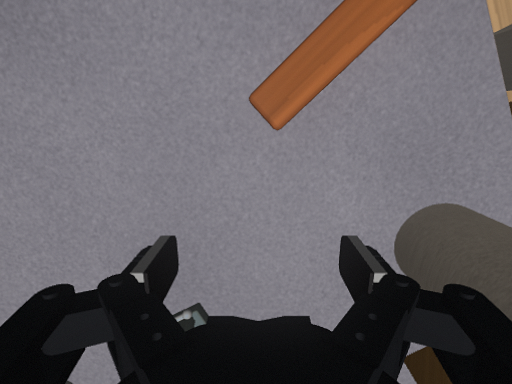

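The picture is unchanged because the call was refused: every key is needed in each row. I'll resend the move complete.

```bash
python3 -m pendant '[{"dx":-0.04,"dy":-0.01,"dz":0.03,"roll":0,"grip":0.085},{"dx":-0.1,"dy":-0.03,"dz":0.07,"roll":0,"grip":0.085},{"dx":-0.1,"dy":-0.045,"dz":0.12,"roll":0,"grip":0.085},{"dx":-0.1,"dy":-0.06,"dz":0.17,"roll":0,"grip":0.085},{"dx":-0.1,"dy":-0.075,"dz":0.22,"roll":0,"grip":0.085},{"dx":-0.1,"dy":-0.085,"dz":0.27,"roll":0,"grip":0.085},{"dx":-0.1,"dy":-0.092,"dz":0.3,"roll":0,"grip":0.085},{"dx":-0.1,"dy":-0.092,"dz":0.316,"roll":0,"grip":0.085},{"dx":-0.1,"dy":-0.092,"dz":0.316,"roll":0,"grip":0.085}]'; python3 - <<'E'
from h import *
s=bot.state();print(s["clock"],s["tcp_pos"],s["joint_vel"].round(3))
W=cal("wrist")
cv2.imwrite("pics/w2.png",eyes.camera("wrist"))
np.savez("w2.npz",K=W[0],k=W[1],R=W[2],t=W[3])
E
```

```text
clock: 1.32
tcp_pos: [0.474, 0.2511, 0.3309]
ee_rot: [0.356, 1.542, -0.356]
contact_force: [-0.8, 0.3, -0.4]
width: 0.0851
1.325 [0.47396409 0.25112593 0.33089424] [ 0.031 -0.017 -0.012  0.012  0.009  0.004]
```

View pics/w2.png

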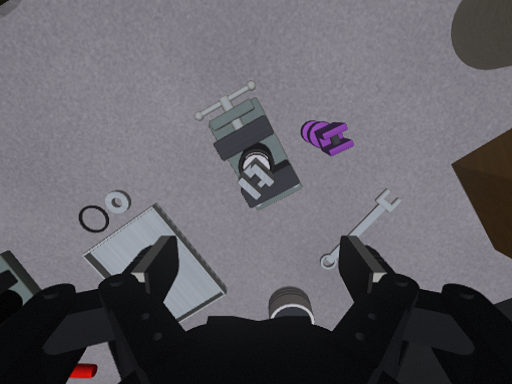

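The fork head is near (256,178), below the spread fingers. The slot looks turned relative to the vise, so I'll zoom in.

```bash
python3 - <<'E'
import cv2
a=cv2.imread("pics/w2.png")[140:220,205:305]
cv2.imwrite("pics/w2c.png",cv2.resize(a,None,fx=7,fy=7,interpolation=cv2.INTER_CUBIC))
E
```

```text
(no output)
```

View pics/w2c.png

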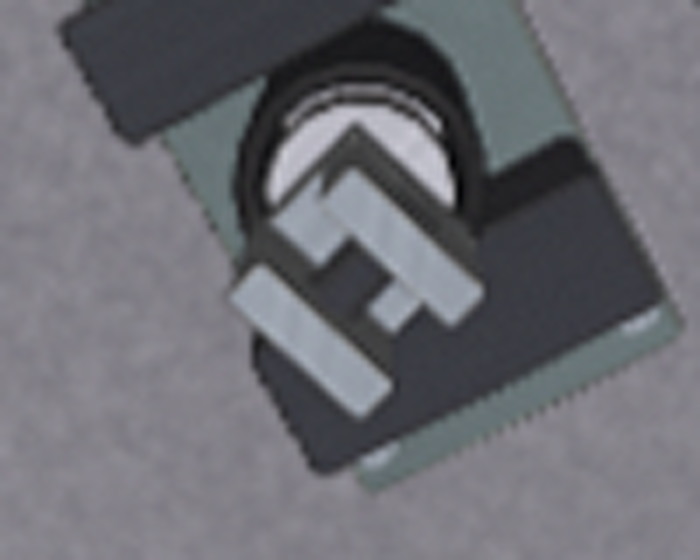

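```bash
python3 - <<'E'
from h import *
q=np.load("w2.npz");W=(q["K"],float(q["k"]),q["R"],q["t"])
f=lambda x,y:(205+(x+.5)/7-.5,140+(y+.5)/7-.5)
P=[plane(W,*f(*c),.197)[:2] for c in [(262,262),(230,298),(360,420),(392,385),(355,168),(322,205),(450,328),(485,292)]]
P=np.array(P);print(P.round(4));print("centre",P.mean(0))
# long dirs
d=np.array([P[3]-P[0],P[2]-P[1],P[7]-P[4],P[6]-P[5]]);print("slot",np.degrees(np.arctan2(d[:,1],d[:,0])),np.linalg.norm(d,axis=1))
e=np.array([P[1]-P[4],P[0]-P[5],P[2]-P[7]]);print("perp",np.degrees(np.arctan2(e[:,1],e[:,0])),np.linalg.norm(e,axis=1))
S,D=cal("scene"),cal("side")
c=np.r_[P.mean(0),.197]; print(proj(S,c),proj(D,c))
from scipy.spatial.transform import Rotation as Ro
s=bot.state();R=Ro.from_rotvec(s["ee_rot"]).as_matrix();print(R.round(3),"jaw ang",np.degrees(np.arctan2(R[1,1],R[0,1])),s["joints"].round(3), s["tcp_pos"])
# tray corners from wrist
for u,v in [(155,205),(227,292),(84,252)]: print("tray",plane(W,u,v,.022)[:2])
E
```

```text
[[0.4601 0.2393]
 [0.4629 0.2325]
 [0.4885 0.2416]
 [0.4857 0.2484]
 [0.4535 0.2579]
 [0.4563 0.2512]
 [0.4815 0.2601]
 [0.4788 0.2671]]
centre [0.47090789 0.24975574]
slot [19.43596112 19.38937721 19.97209615 19.4716027 ] [0.02713073 0.02717177 0.02686691 0.02669627]
perp [-69.73677478 -72.29810381 -69.10415644] [0.02707675 0.01241589 0.0273563 ]
[[386.23433977 232.21628514]] [[171.93720421 134.22303022]]
[[-0.001  0.437  0.899]
 [ 0.     0.899 -0.437]
 [-1.    -0.    -0.001]] jaw ang 64.06162880017847 [4.880e-01 2.600e-01 1.190e-01 1.431e+00 1.000e-03 9.410e-01] [0.47322111 0.25154788 0.33103709]
tray [0.46864293 0.05372741]
tray [0.6794439  0.08440889]
tray [ 0.48913181 -0.10991336]
```

```bash
python3 -m pendant '[{"dx":0,"dy":-0.002,"dz":-0.001,"roll":0.17,"grip":0.06},{"dx":0.02,"dy":-0.002,"dz":-0.001,"roll":0.34,"grip":0.06},{"dx":0.05,"dy":-0.002,"dz":-0.001,"roll":0.51,"grip":0.06},{"dx":0.08,"dy":-0.002,"dz":-0.001,"roll":0.68,"grip":0.06},{"dx":0.1,"dy":-0.002,"dz":-0.001,"roll":0.778,"grip":0.06},{"dx":0.105,"dy":-0.002,"dz":-0.001,"roll":0.778,"grip":0.06},{"dx":0.105,"dy":-0.002,"dz":-0.001,"roll":0.778,"grip":0.06}]'; python3 - <<'E'
from h import *
s=bot.state();print(s["clock"],s["tcp_pos"],s["width"])
W=cal("wrist")
cv2.imwrite("pics/w3.png",eyes.camera("wrist"))
np.savez("w3.npz",K=W[0],k=W[1],R=W[2],t=W[3])
im=eyes.camera("scene"); cv2.imwrite("pics/s3.png",cv2.resize(im[180:340,280:480],None,fx=3,fy=3,interpolation=cv2.INTER_CUBIC))
E
```

```text
clock: 2.25
tcp_pos: [0.4713, 0.2505, 0.2267]
ee_rot: [0.953, 1.352, -0.953]
contact_force: [0.8, -0.1, -0.2]
width: 0.0599
2.25 [0.47128865 0.25046627 0.2267121 ] 0.0599071282908985
```

View pics/w3.png

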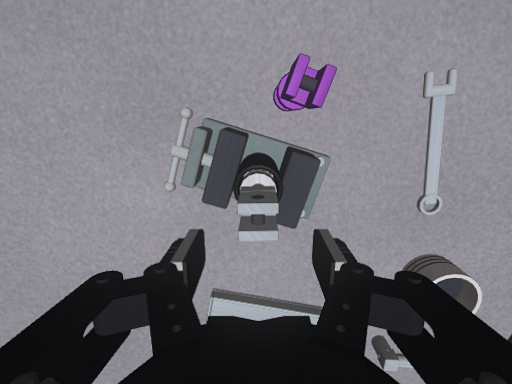

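View pics/s3.png

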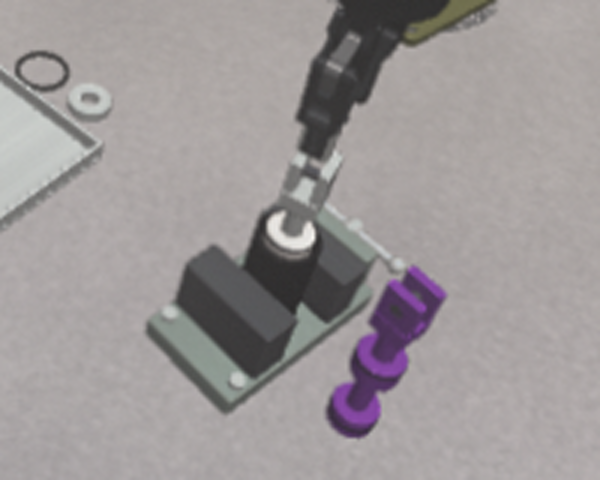

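The head is square to the jaws, with the prong tops spanning about (238..279, 204..241) in the wrist view. I'll check its centre from here.

```bash
python3 - <<'E'
from h import *
q=np.load("w3.npz");W=(q["K"],float(q["k"]),q["R"],q["t"])
im=cv2.imread("pics/w3.png")
cv2.imwrite("pics/w3c.png",cv2.resize(im[165:255,210:310],None,fx=6,fy=6,interpolation=cv2.INTER_CUBIC))
for c in [(238.5,204),(278.5,204),(238.5,241),(277.5,241),(258.3,222.5)]: print(c,plane(W,*c,.197)[:2])
print(bot.state()["tcp_pos"], proj(W,[[.4713,.2505,.197]]))
E
```

```text
(238.5, 204) [0.4548088  0.25763023]
(278.5, 204) [0.47986133 0.26655594]
(238.5, 241) [0.46334785 0.23209757]
(277.5, 241) [0.48875094 0.24114817]
(258.3, 222.5) [0.47163981 0.24961614]
[0.47213238 0.2504697  0.22744726] [[258.2653982  221.19667485]]
```

View pics/w3c.png

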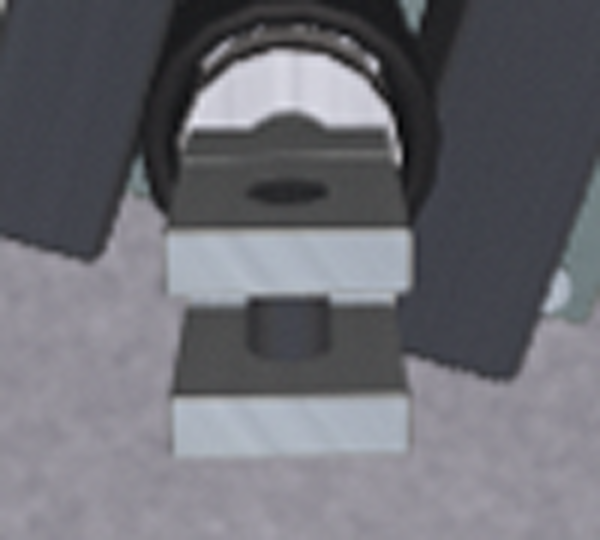

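```bash
python3 -m pendant '[{"dx":0.03,"dy":0,"dz":0.001,"roll":0,"grip":0.06},{"dx":0.06,"dy":0,"dz":0.001,"roll":0,"grip":0.06},{"dx":0.078,"dy":0,"dz":0.001,"roll":0,"grip":0.06},{"dx":0.078,"dy":0,"dz":0.001,"roll":0,"grip":0.06},{"dx":0.078,"dy":0,"dz":0.001,"roll":0,"grip":0.015},{"dx":0.078,"dy":0,"dz":0.001,"roll":0,"grip":0.015},{"dx":0.078,"dy":0,"dz":0.001,"roll":0,"grip":0.015},{"dx":0.078,"dy":0,"dz":0.001,"roll":0,"grip":0.015}]' 60; python3 - <<'E'
from h import *
s=bot.state();print(s["clock"],s["tcp_pos"],s["width"],s["contact_force"],s["wrist_torque"])
cv2.imwrite("pics/w4.png",eyes.camera("wrist"))
E
```

```text
clock: 3.35
tcp_pos: [0.4725, 0.2491, 0.1498]
ee_rot: [0.956, 1.35, -0.954]
contact_force: [-2.4, -0.2, 6.7]
width: 0.0277
3.35 [0.4724878  0.24907924 0.14981946] 0.027666927604278583 [-2.40219027 -0.24971284  6.66290767] [-0.18345276  0.50912044 -0.0196164 ]
```

View pics/w4.png

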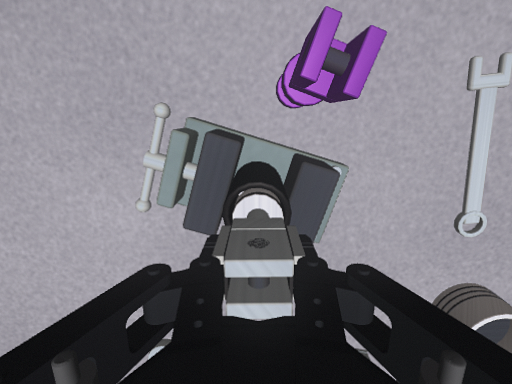

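The head sits between the pads at a width of 27.7 mm. Now I'll lift straight up.

```bash
python3 -m pendant '[{"dx":-0.01,"dy":0,"dz":0,"roll":0,"grip":0.015},{"dx":-0.025,"dy":0,"dz":0,"roll":0,"grip":0.015},{"dx":-0.045,"dy":0,"dz":0,"roll":0,"grip":0.015},{"dx":-0.065,"dy":0,"dz":0,"roll":0,"grip":0.015},{"dx":-0.085,"dy":0,"dz":0,"roll":0,"grip":0.015},{"dx":-0.105,"dy":0,"dz":0,"roll":0,"grip":0.015},{"dx":-0.125,"dy":0,"dz":0,"roll":0,"grip":0.015},{"dx":-0.135,"dy":0,"dz":0,"roll":0,"grip":0.015},{"dx":-0.135,"dy":0,"dz":0,"roll":0,"grip":0.015}]'; python3 - <<'E'
from h import *
s=bot.state();print(s["clock"],s["tcp_pos"],s["width"],s["contact_force"],s["wrist_torque"])
im=eyes.camera("scene"); cv2.imwrite("pics/s5.png",cv2.resize(im[130:340,240:480],None,fx=2.5,fy=2.5,interpolation=cv2.INTER_CUBIC))
im=eyes.camera("side"); cv2.imwrite("pics/d5.png",cv2.resize(im[60:260,120:320],None,fx=3,fy=3,interpolation=cv2.INTER_CUBIC))
E
```

```text
clock: 4.53
tcp_pos: [0.4726, 0.249, 0.2841]
ee_rot: [0.956, 1.35, -0.954]
contact_force: [0.8, 0.5, -4.2]
width: 0.0272
4.525 [0.47259933 0.24901711 0.28413584] 0.02715157508299555 [ 0.79780623  0.48801966 -4.22132726] [-0.05405731 -0.02915957  0.01969771]
```

View pics/s5.png

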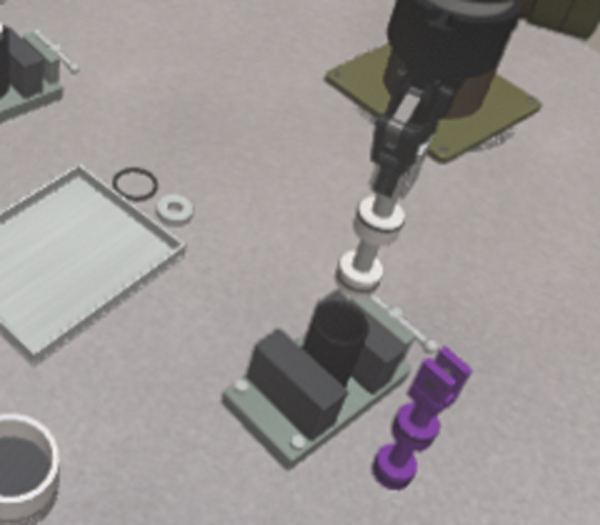

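View pics/d5.png

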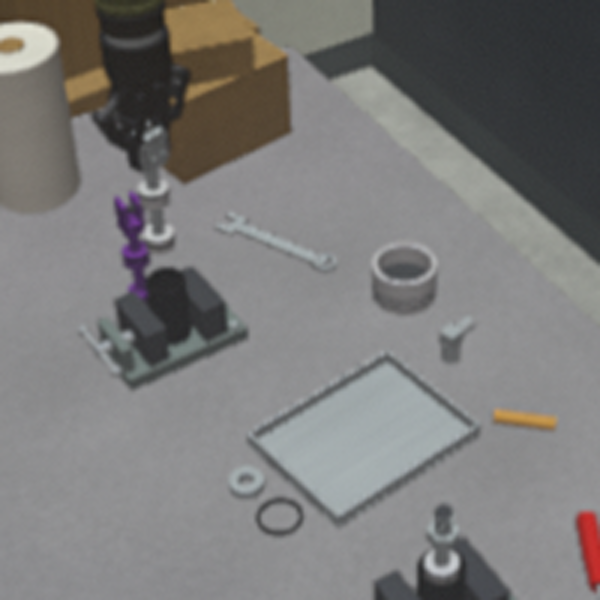

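The rod is clear: the barrel is empty, the piston hangs free above it, and it weighs about 0.43 kg. This interface only offers roll about the fingers, which point down. So I'll tip the rod in the grip: set the piston on the floor of the fixed tray, lower and drag the head so the rod pivots between the pads, then clamp and lift.

```bash
python3 -m pendant '[{"dx":-0.01,"dy":0.005,"dz":0.02,"roll":-0.1,"grip":0.015},{"dx":-0.01,"dy":0.012,"dz":0.05,"roll":-0.25,"grip":0.015},{"dx":-0.01,"dy":0.02,"dz":0.09,"roll":-0.42,"grip":0.015},{"dx":-0.01,"dy":0.03,"dz":0.13,"roll":-0.59,"grip":0.015},{"dx":-0.01,"dy":0.04,"dz":0.17,"roll":-0.76,"grip":0.015},{"dx":-0.01,"dy":0.05,"dz":0.21,"roll":-0.93,"grip":0.015},{"dx":-0.01,"dy":0.06,"dz":0.25,"roll":-1.1,"grip":0.015},{"dx":-0.005,"dy":0.068,"dz":0.28,"roll":-1.25,"grip":0.015},{"dx":0,"dy":0.073,"dz":0.3,"roll":-1.35,"grip":0.015},{"dx":0,"dy":0.073,"dz":0.304,"roll":-1.353,"grip":0.015}]'; python3 - <<'E'
from h import *
s=bot.state();print(s["clock"],s["tcp_pos"],s["width"],s["contact_force"],s["wrist_torque"],s["joints"].round(2))
im=eyes.camera("scene"); cv2.imwrite("pics/s6.png",cv2.resize(im[130:330,180:400],None,fx=2.7,fy=2.7,interpolation=cv2.INTER_CUBIC))
im=eyes.camera("side"); cv2.imwrite("pics/d6.png",cv2.resize(im[60:260,150:350],None,fx=3,fy=3,interpolation=cv2.INTER_CUBIC))
E
```

```text
clock: 5.88
tcp_pos: [0.6421, -0.0146, 0.2811]
ee_rot: [-0.094, 1.572, 0.094]
contact_force: [-0.6, 0.6, -3.7]
width: 0.0272
5.875 [ 0.64211869 -0.01461591  0.28107011] 0.027152807006889455 [-0.57708634  0.5868895  -3.74834616] [ 0.02717436 -0.01372238 -0.02397312] [-0.02  0.46  0.3   1.41 -0.   -0.14]
```

View pics/s6.png

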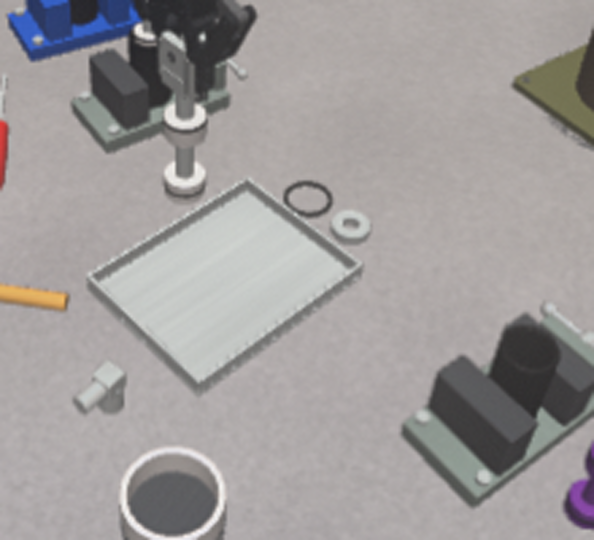

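View pics/d6.png

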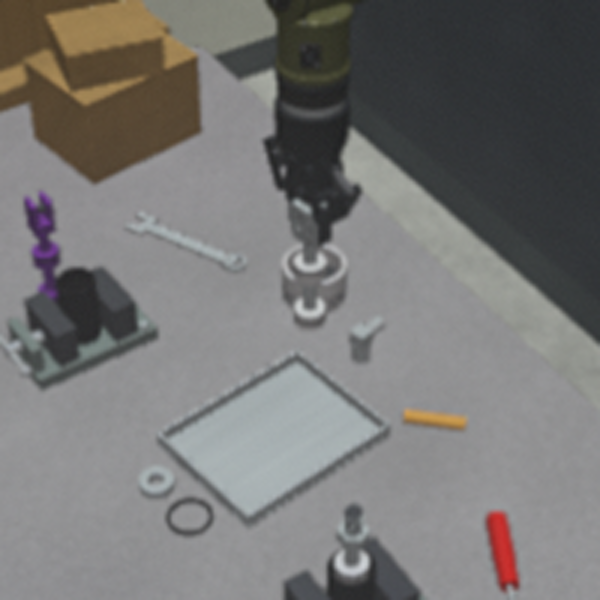

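```bash
python3 -m pendant '[{"dx":0.03,"dy":0,"dz":0,"roll":0,"grip":0.015},{"dx":0.07,"dy":0,"dz":0,"roll":0,"grip":0.015},{"dx":0.11,"dy":0,"dz":0,"roll":0,"grip":0.015},{"dx":0.14,"dy":0,"dz":0,"roll":0,"grip":0.015},{"dx":0.152,"dy":0,"dz":0,"roll":0,"grip":0.015},{"dx":0.154,"dy":0,"dz":0,"roll":0,"grip":0.015}]' 60; python3 -m pendant '[{"dx":0.002,"dy":0,"dz":0,"roll":0,"grip":0.015}]' 40;  python3 -m pendant '[{"dx":0.002,"dy":0,"dz":0,"roll":0,"grip":0.015}]' 30;
```

```text
clock: 6.72
tcp_pos: [0.6419, -0.0128, 0.1293]
ee_rot: [-0.096, 1.569, 0.096]
contact_force: [-0.2, -0.4, -2.8]
width: 0.027
clock: 6.85
tcp_pos: [0.6435, -0.0132, 0.1289]
ee_rot: [-0.096, 1.566, 0.096]
contact_force: [-0.4, 0.2, -3.3]
width: 0.0271
clock: 6.98
tcp_pos: [0.6435, -0.0134, 0.1268]
ee_rot: [-0.096, 1.566, 0.096]
contact_force: [-0.0, -0.3, -3.9]
width: 0.027
```

```bash
for i in 1; do python3 -m pendant '[{"dx":0.002,"dy":0,"dz":0,"roll":0,"grip":0.015}]' 30; python3 -m pendant '[{"dx":0.002,"dy":0,"dz":0,"roll":0,"grip":0.015}]' 30; done | egrep "pos|force"
```

```text
tcp_pos: [0.6429, -0.0135, 0.1241]
contact_force: [-0.3, -0.2, -3.2]
tcp_pos: [0.6434, -0.0136, 0.1238]
contact_force: [-3.0, -0.6, 15.0]
```

It touched at TCP z ≈ 0.124, pressing with about 19 N. Next I'll drag the head towards −x to start the tilt.

```bash
python3 -m pendant '[{"dx":0,"dy":0,"dz":-0.008,"roll":0,"grip":0.015},{"dx":0,"dy":0,"dz":-0.016,"roll":0,"grip":0.015},{"dx":0,"dy":0,"dz":-0.024,"roll":0,"grip":0.015}]' 25 | egrep "clock|pos|force"; python3 - <<'E'
from h import *
im=eyes.camera("scene"); cv2.imwrite("pics/s7.png",cv2.resize(im[130:330,180:400],None,fx=2.7,fy=2.7,interpolation=cv2.INTER_CUBIC))
E
```

```text
clock: 7.6
tcp_pos: [0.6215, -0.0166, 0.1239]
contact_force: [1.4, -0.4, 13.2]
```

View pics/s7.png

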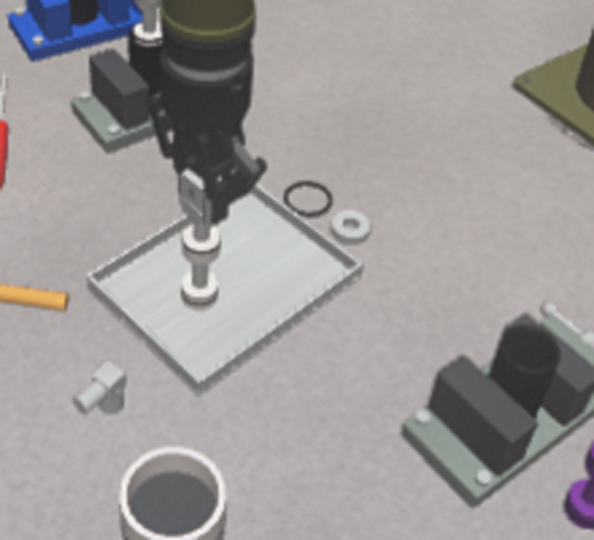

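Friction on the tray floor is too low: the rod slid upright with a lateral force of only about 1.4 N. I'll raise it slightly and catch the piston on the tray's inner near wall (fixed, 22 mm high), so the head can travel on over it.

```bash
python3 -m pendant '[{"dx":-0.008,"dy":0,"dz":0,"roll":0,"grip":0.015},{"dx":-0.008,"dy":0,"dz":-0.025,"roll":0,"grip":0.015},{"dx":-0.008,"dy":0,"dz":-0.05,"roll":0,"grip":0.015},{"dx":-0.008,"dy":0,"dz":-0.075,"roll":0,"grip":0.015},{"dx":-0.008,"dy":0,"dz":-0.09,"roll":0,"grip":0.015},{"dx":-0.008,"dy":0,"dz":-0.095,"roll":0,"grip":0.015}]' 25 | egrep "clock|pos|force"; python3 - <<'E'
from h import *
im=eyes.camera("scene"); cv2.imwrite("pics/s8.png",cv2.resize(im[130:330,180:400],None,fx=2.7,fy=2.7,interpolation=cv2.INTER_CUBIC))
E
```

```text
clock: 8.4
tcp_pos: [0.5229, -0.028, 0.129]
contact_force: [0.7, -0.6, -3.6]
```

View pics/s8.png

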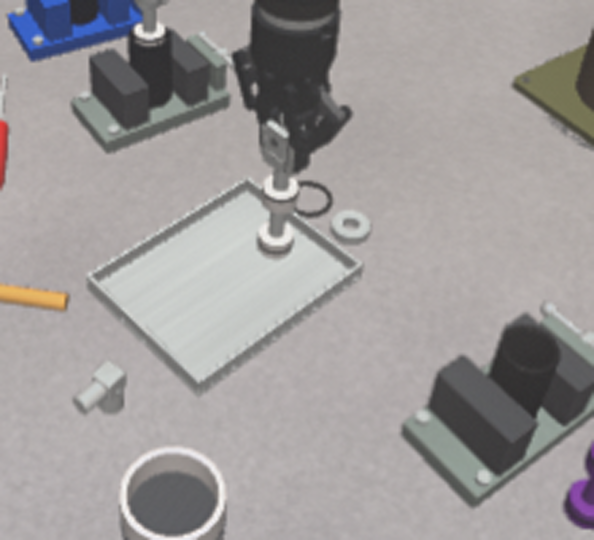

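```bash
python3 -m pendant '[{"dx":0,"dy":0,"dz":-0.01,"roll":0,"grip":0.015},{"dx":0,"dy":0,"dz":-0.02,"roll":0,"grip":0.015}]' 20 | egrep "clock|pos|force";python3 -m pendant '[{"dx":0,"dy":0,"dz":-0.01,"roll":0,"grip":0.015},{"dx":0,"dy":0,"dz":-0.02,"roll":0,"grip":0.015}]' 20 | egrep "clock|pos|force"; python3 - <<'E'
from h import *
im=eyes.camera("scene"); cv2.imwrite("pics/s9.png",cv2.resize(im[130:330,180:400],None,fx=2.7,fy=2.7,interpolation=cv2.INTER_CUBIC))
E
```

```text
clock: 8.7
tcp_pos: [0.5043, -0.0304, 0.1293]
contact_force: [-0.4, 0.3, -4.1]
clock: 8.95
tcp_pos: [0.4878, -0.033, 0.1306]
contact_force: [4.3, -0.9, -2.1]
```

View pics/s9.png

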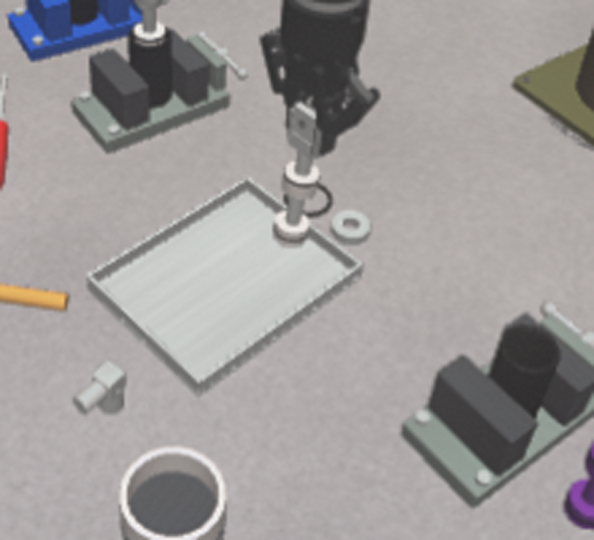

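```bash
python3 -m pendant '[{"dx":0,"dy":0,"dz":-0.01,"roll":0,"grip":0.015},{"dx":0.001,"dy":0,"dz":-0.02,"roll":0,"grip":0.015},{"dx":0.003,"dy":0,"dz":-0.03,"roll":0,"grip":0.015}]' 20 | egrep "clock|pos|force"; python3 - <<'E'
from h import *
im=eyes.camera("scene"); cv2.imwrite("pics/s10.png",cv2.resize(im[130:330,180:400],None,fx=2.7,fy=2.7,interpolation=cv2.INTER_CUBIC))
E
```

```text
clock: 9.38
tcp_pos: [0.4585, -0.0366, 0.1282]
contact_force: [6.7, 0.8, -0.9]
```

View pics/s10.png

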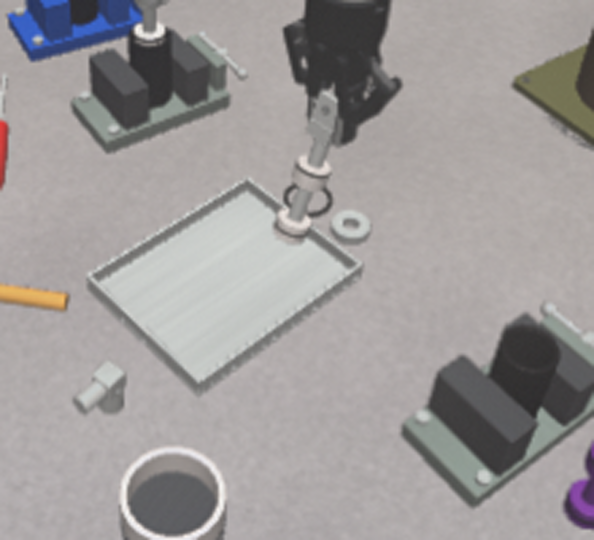

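The rod is pivoting: the piston is caught on the wall at around crop (293,222) and the lean is about 18°. I'll continue along the arc, down and towards −x.

```bash
python3 -m pendant '[{"dx":0.006,"dy":0,"dz":-0.012,"roll":0,"grip":0.015},{"dx":0.014,"dy":0,"dz":-0.024,"roll":0,"grip":0.015},{"dx":0.022,"dy":0,"dz":-0.038,"roll":0,"grip":0.015},{"dx":0.03,"dy":0,"dz":-0.052,"roll":0,"grip":0.015}]' 20 | egrep "clock|pos|force"; python3 - <<'E'
from h import *
im=eyes.camera("scene"); cv2.imwrite("pics/s11.png",cv2.resize(im[130:330,180:400],None,fx=2.7,fy=2.7,interpolation=cv2.INTER_CUBIC))
im=eyes.camera("side"); cv2.imwrite("pics/d11.png",cv2.resize(im[90:260,130:330],None,fx=3,fy=3,interpolation=cv2.INTER_CUBIC))
E
```

```text
clock: 9.93
tcp_pos: [0.4066, -0.0428, 0.0976]
contact_force: [6.0, 2.0, -1.8]
```

View pics/s11.png

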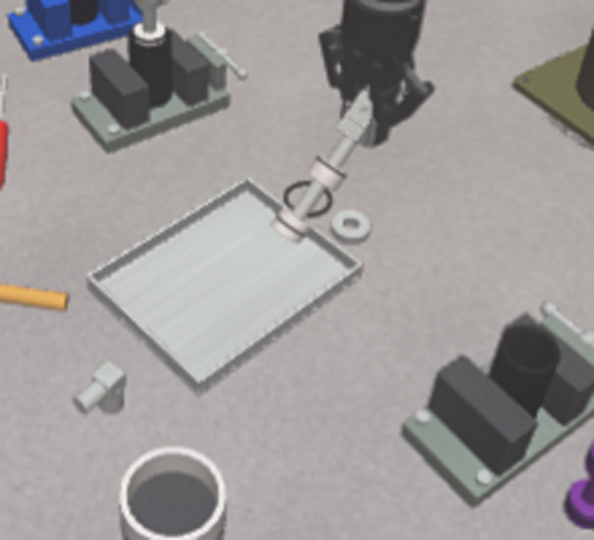

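View pics/d11.png

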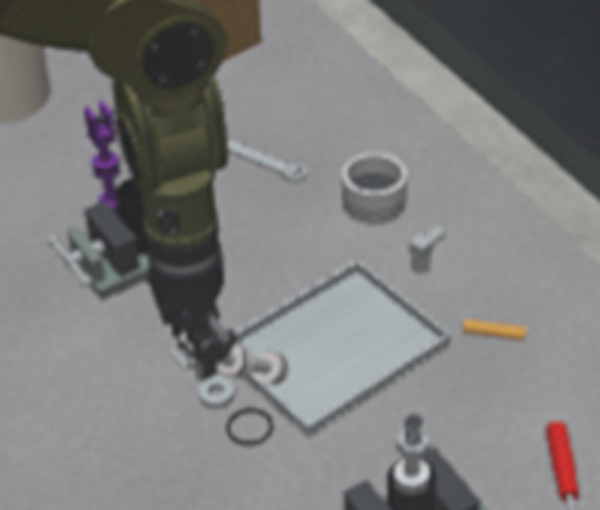

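It is leaning about 45° and everything is undisturbed. I'll take it to roughly 65°, then clamp harder before lifting.

```bash
python3 -m pendant '[{"dx":0.011,"dy":0,"dz":-0.011,"roll":0,"grip":0.015},{"dx":0.022,"dy":0,"dz":-0.021,"roll":0,"grip":0.015},{"dx":0.033,"dy":0,"dz":-0.029,"roll":0,"grip":0.015},{"dx":0.034,"dy":0,"dz":-0.03,"roll":0,"grip":0.015}]' 20 | egrep "clock|pos|force";  python3 -m pendant '[{"dx":0,"dy":0,"dz":0,"roll":0,"grip":0.01},{"dx":0,"dy":0,"dz":0,"roll":0,"grip":0.01},{"dx":0,"dy":0,"dz":0,"roll":0,"grip":0.01}]' 120 | egrep "clock|pos|force|width"; python3 - <<'E'
from h import *
im=eyes.camera("scene"); cv2.imwrite("pics/s12.png",cv2.resize(im[130:330,180:400],None,fx=2.7,fy=2.7,interpolation=cv2.INTER_CUBIC))
E
```

```text
clock: 10.52
tcp_pos: [0.3782, -0.0464, 0.0635]
contact_force: [7.8, 1.1, -2.1]
clock: 10.9
tcp_pos: [0.3785, -0.0464, 0.0636]
contact_force: [8.9, 1.4, -7.2]
width: 0.026
```

View pics/s12.png

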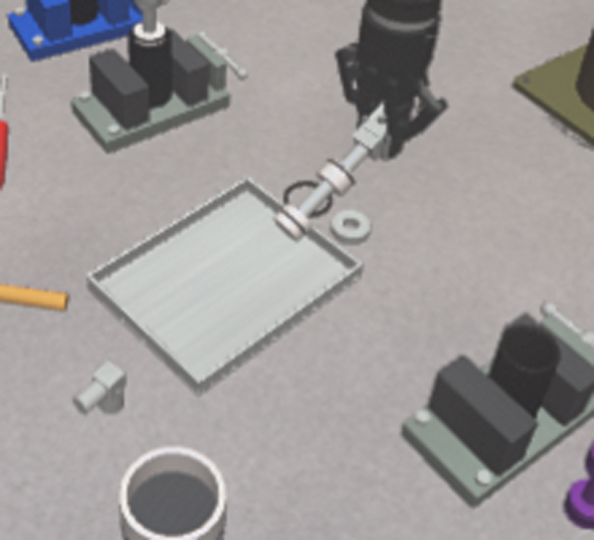

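```bash
python3 -m pendant '[{"dx":-0.002,"dy":0,"dz":0.003,"roll":0,"grip":0.01},{"dx":-0.01,"dy":0,"dz":0.005,"roll":0,"grip":0.01},{"dx":-0.025,"dy":0,"dz":0.006,"roll":0,"grip":0.01},{"dx":-0.045,"dy":0,"dz":0.01,"roll":0,"grip":0.01},{"dx":-0.065,"dy":0,"dz":0.015,"roll":0,"grip":0.01},{"dx":-0.08,"dy":0,"dz":0.02,"roll":0,"grip":0.01},{"dx":-0.08,"dy":0,"dz":0.02,"roll":0,"grip":0.01}]' 120 | egrep "clock|pos|force|width|torq"; python3 - <<'E'
from h import *
im=eyes.camera("scene"); cv2.imwrite("pics/s13.png",cv2.resize(im[130:330,180:400],None,fx=2.7,fy=2.7,interpolation=cv2.INTER_CUBIC))
im=eyes.camera("side"); cv2.imwrite("pics/d13.png",cv2.resize(im[90:260,130:330],None,fx=3,fy=3,interpolation=cv2.INTER_CUBIC))
E
```

```text
clock: 11.82
tcp_pos: [0.393, -0.0441, 0.1429]
contact_force: [0.0, -0.2, -3.5]
width: 0.026
```

View pics/s13.png

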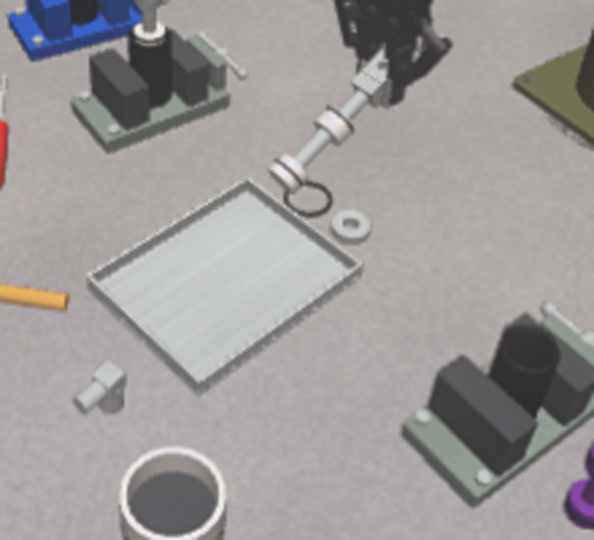

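View pics/d13.png

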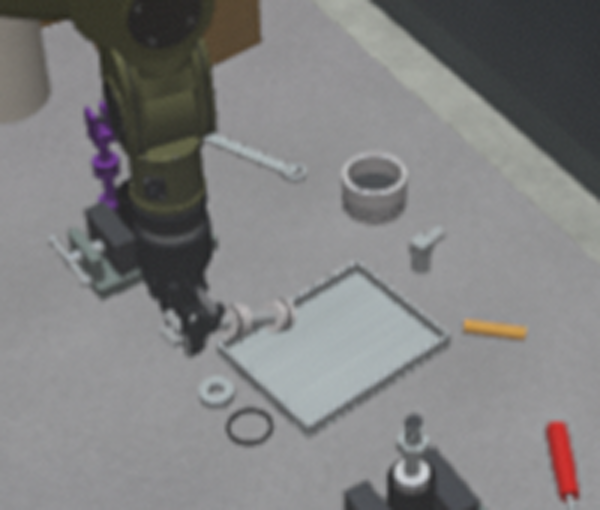

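```bash
python3 -m pendant '[{"dx":-0.015,"dy":0,"dz":0.005,"roll":0,"grip":0.01},{"dx":-0.04,"dy":0,"dz":0.02,"roll":0,"grip":0.01},{"dx":-0.065,"dy":0,"dz":0.04,"roll":0,"grip":0.01},{"dx":-0.085,"dy":0,"dz":0.06,"roll":0,"grip":0.01},{"dx":-0.095,"dy":0,"dz":0.072,"roll":0,"grip":0.01},{"dx":-0.1,"dy":0,"dz":0.076,"roll":0,"grip":0.01},{"dx":-0.1,"dy":0,"dz":0.076,"roll":0,"grip":0.01},{"dx":-0.1,"dy":0,"dz":0.076,"roll":0,"grip":0.01}]' 120 | egrep "clock|pos|force|width|torq"; python3 - <<'E'
from h import *
im=eyes.camera("scene"); cv2.imwrite("pics/s14f.png",im); cv2.imwrite("pics/s14.png",cv2.resize(im[80:300,180:400],None,fx=2.7,fy=2.7,interpolation=cv2.INTER_CUBIC))
im=eyes.camera("side"); cv2.imwrite("pics/d14f.png",im); cv2.imwrite("pics/d14.png",cv2.resize(im[70:240,130:330],None,fx=3,fy=3,interpolation=cv2.INTER_CUBIC))
cv2.imwrite("pics/w14.png",eyes.camera("wrist"))
print(bot.state()["tcp_pos"])
E
```

```text
clock: 12.92
tcp_pos: [0.4673, -0.0348, 0.2414]
contact_force: [0.3, -0.4, -3.3]
width: 0.0265
[ 0.46779235 -0.034813    0.24182839]
```

View pics/s14.png

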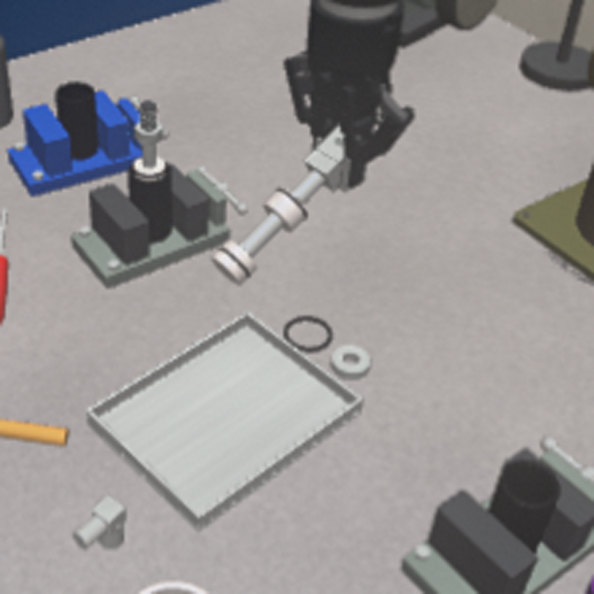

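View pics/d14.png

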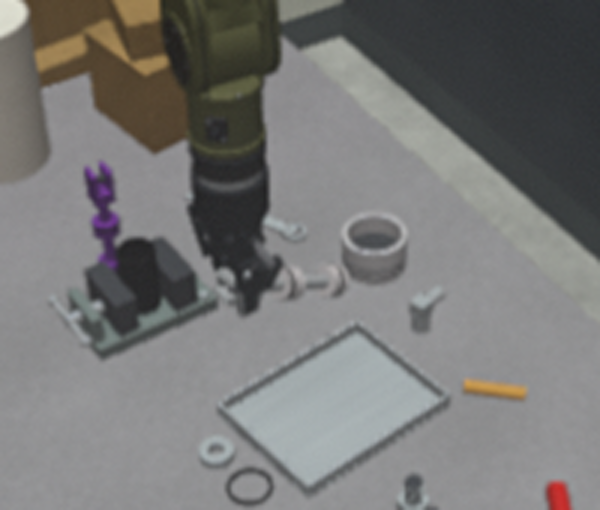

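View pics/w14.png

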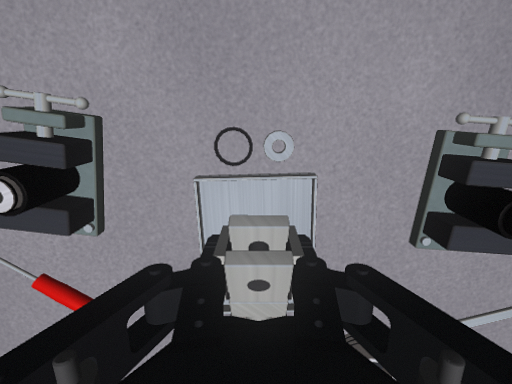

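In the scene crop, the piston is near (235,260) and the gland near (285,209). In the side crop they are near (334,281) and (289,283). I'll triangulate both.

```bash
python3 - <<'E'
from h import *
S,D=cal("scene"),cal("side")
a=lambda x,y:(180+x/2.7,80+y/2.7); b=lambda x,y:(130+x/3,70+y/3)
P,e1=tri([(S,*a(235,260)),(D,*b(334,281))]);G,e2=tri([(S,*a(285,209)),(D,*b(289,283))])
d=G-P;L=np.linalg.norm(d);print(P,G,e1[0],e2[0],L,"tilt",np.degrees(np.arccos(d[2]/L)))
# tilt using grip point
s=bot.state();g=s["tcp_pos"]+[0,0,.021]; d=g-P;L=np.linalg.norm(d);print("via grip",L,np.degrees(np.arccos(d[2]/L)))
# tray centre
sc=[(213,233),(270,199),(313,231),(254,268)]
im=cv2.imread("pics/s14f.png")
c=[a(90,413),a(247,318),a(361,401),a(200,522)]
print("tray",np.mean([plane(S,*q,.022) for q in c],0)); print(s["joint_vel"].round(3),s["width"])
E
```

```text
[ 0.58863682 -0.02201176  0.20644464] [ 0.53103641 -0.02766166  0.23531632] 0.0033083412787836665 0.002021691482959104 0.06467845468306974 tilt 63.48783536194983
via grip 0.13396412104330763 65.10940330730159
tray [ 0.59254093 -0.01401966  0.022     ]
[-0.001 -0.001  0.007  0.001  0.001 -0.   ] 0.02627904653549791
```

The tilt is about 64°, and the piston is at (0.589, −0.022, 0.206), within a centimetre of the tray centre. Next, a short hold to check the grip for creep.

```bash
python3 -m pendant '[{"dx":0,"dy":0,"dz":0,"roll":0,"grip":0.01},{"dx":0,"dy":0,"dz":0,"roll":0,"grip":0.01},{"dx":0,"dy":0,"dz":0,"roll":0,"grip":0.01},{"dx":0,"dy":0,"dz":0,"roll":0,"grip":0.01},{"dx":0,"dy":0,"dz":0,"roll":0,"grip":0.01},{"dx":0,"dy":0,"dz":0,"roll":0,"grip":0.01},{"dx":0,"dy":0,"dz":0,"roll":0,"grip":0.01},{"dx":0,"dy":0,"dz":0,"roll":0,"grip":0.01},{"dx":0,"dy":0,"dz":0,"roll":0,"grip":0.01},{"dx":0,"dy":0,"dz":0,"roll":0,"grip":0.01}]' 120; python3 - <<'E'
from h import *
im=eyes.camera("scene"); o=cv2.imread("pics/s14f.png"); d=np.abs(im.astype(int)-o).max(2)
print("scene diff>25 px:",(d>25).sum()); cv2.imwrite("pics/s15f.png",im)
im=eyes.camera("side"); o=cv2.imread("pics/d14f.png"); d=np.abs(im.astype(int)-o).max(2); print("side",(d>25).sum())
# others vs start, side+scene
o=cv2.imread("pics/scene0.png");n=cv2.imread("pics/s15f.png");d=(np.abs(n.astype(int)-o).max(2)>40).astype(np.uint8)
k,l,st,c=cv2.connectedComponentsWithStats(d); print([(r[:5].tolist()) for r in st[1:] if r[4]>6])
E
```

```text
clock: 14.32
tcp_pos: [0.4686, -0.0348, 0.2423]
ee_rot: [-0.096, 1.569, 0.096]
contact_force: [-0.3, 0.0, -4.0]
width: 0.026
scene diff>25 px: 169
side 17
[[292, 0, 61, 69, 2541], [451, 0, 55, 84, 1544], [494, 65, 18, 48, 264], [285, 69, 48, 86, 2052], [303, 82, 11, 4, 26], [404, 82, 14, 11, 39], [446, 90, 21, 17, 69], [416, 93, 11, 13, 45], [405, 95, 4, 4, 9], [414, 97, 4, 9, 19], [460, 106, 4, 4, 8], [396, 112, 11, 18, 107], [444, 117, 48, 38, 726], [289, 144, 9, 8, 17], [277, 150, 17, 16, 93], [259, 160, 23, 25, 131], [374, 232, 19, 18, 126], [380, 243, 3, 4, 7], [368, 250, 18, 16, 202]]
```

View pics/s15f.png

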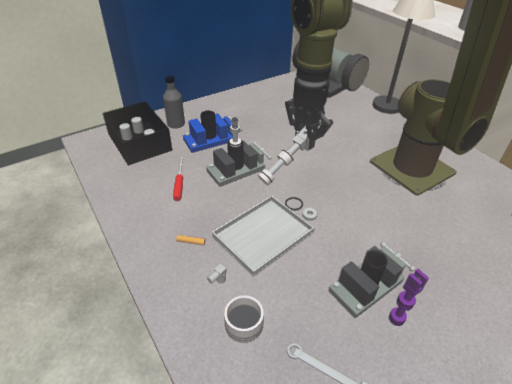

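Nothing but the rod and arm differs from the start picture. I'll check where the 169 pixels that changed during the hold lie.

```bash
python3 - <<'E'
import cv2,numpy as np
a=cv2.imread("pics/s14f.png");b=cv2.imread("pics/s15f.png")
d=(np.abs(a.astype(int)-b).max(2)>25).astype(np.uint8)
k,l,st,c=cv2.connectedComponentsWithStats(d);print(st[1:].tolist()[:40])
x=[cv2.resize(i[125:195,250:330],None,fx=4.5,fy=4.5,interpolation=cv2.INTER_CUBIC) for i in (a,b)]
cv2.imwrite("pics/cmp.png",np.hstack(x))
E
```

```text
[[349, 18, 1, 1, 1], [339, 29, 1, 1, 1], [316, 32, 1, 1, 1], [312, 34, 2, 1, 2], [317, 36, 2, 1, 2], [333, 46, 1, 1, 1], [296, 72, 1, 2, 2], [294, 80, 1, 8, 8], [292, 91, 2, 8, 9], [290, 99, 1, 1, 1], [326, 98, 1, 2, 2], [285, 101, 1, 2, 2], [287, 100, 2, 2, 2], [323, 102, 3, 5, 6], [285, 104, 1, 1, 1], [285, 106, 2, 3, 3], [286, 110, 1, 1, 1], [324, 111, 2, 1, 2], [287, 112, 1, 1, 1], [287, 114, 1, 2, 2], [293, 114, 1, 1, 1], [288, 117, 1, 3, 3], [293, 117, 2, 2, 3], [329, 119, 1, 1, 1], [289, 121, 1, 1, 1], [333, 120, 1, 1, 1], [289, 123, 2, 2, 2], [320, 123, 1, 1, 1], [331, 123, 3, 3, 5], [305, 125, 1, 1, 1], [294, 126, 1, 3, 3], [300, 127, 6, 5, 11], [319, 127, 1, 1, 1], [329, 128, 1, 1, 1], [295, 130, 3, 6, 10], [303, 131, 5, 3, 10], [311, 130, 2, 2, 4], [327, 131, 1, 1, 1], [324, 133, 2, 3, 4], [306, 137, 2, 3, 4]]
```

View pics/cmp.png

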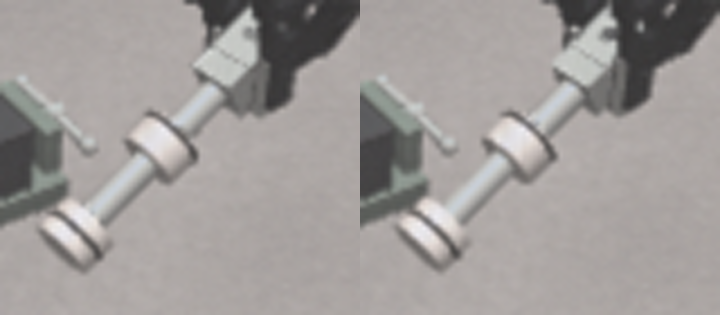

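The changes are sub-pixel settling of the whole arm, and the rod hasn't sagged in the grip. I'm handing in.

```bash
python3 -c "
from bench import bot
print(bot.state()['clock'],bot.state()['joint_vel'].round(3)); print(bot.hand_in())"
```

```text
14.425 [ 0.001 -0.001  0.001  0.    -0.001 -0.   ]
the job is handed in; nothing more can be done
None
```

I drew the fork rod out of its barrel and handed in at 14.4 s with it held on a slant over the drip tray. The hand-in gave no verdict.

**How it was tipped:** The moves only allow roll about the downward-pointing fingers, so I had to tip the rod inside the grip. Dragging the piston across the tray floor slid it upright instead. I then caught the piston on the tray's near wall and moved the head over in an arc under light grip. Finally I clamped at 120 N and lifted.

**Last checks:**
- **Slant:** about 64° from upright; the two ways of measuring it gave 63.5° and 65°.
- **Piston position:** at about (0.589, −0.022, 0.206) m, within about 1 cm of the tray centre, with its lowest point roughly 0.18 m above the bench.
- **Grip:** over a hold of more than 1 s, only sub-pixel settling of the arm showed and the rod did not sag. The tool force was only the rod's weight, about 4 N.
- **Other things:** a before-and-after comparison of the scene view showed nothing moved except the arm and the fork rod.

**Failed or disagreeing:**
- The first move call was refused for missing keys, and nothing moved.
- The camera rays for the piston missed each other by about 3 mm.
- The tray centre differed by several millimetres between views.

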